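# Latch plate onto the welding jig's T-headed stud

## Task

Fit the loose steel latch plate onto the welding jig: hold it by its fin, tilt it eye-end down to work the oblong eye over the wide head of the stud, then level it so that it lies flat on the jig between the two guide bars, fin end towards the bars, and cannot lift off. With it lying flat, prove the catch with a steady pull of about 10 N on the fin away from the stud, so that the end of the eye bears on the stud's neck for about a second, then let go and leave it there, drawn back. Work gently: never load the stud with more than 25 N, do not slam the plate down, and leave the other things on the bench alone.

Things in the scene. Friction and masses are not known exactly. Their poses are not given: they have to be found in the camera images.
- plate: Loose bare steel latch plate, 0.21 kg, 126 x 36 mm, 6 mm thick, flat on the bench. Origin: underside, centre of the oblong eye; +x from fin to eye end, z up. Eye: through-slot 42 mm (x -21 to 21) by 16 mm (y), then a 10 mm wide end bar to x = 31. Tail ends at x = -95. Upright fin on the tail: x -84 to -60, 10 mm thick (y), z 6 to 44.
- plate_grip (a point): The place to grip the latch plate: in its fin, at (-72, 0, 33) mm of the plate's frame; pinch across the fin's 10 mm thickness (plate's y), fingers along the plate's -z.
- plate_tip (a point): Outer end of the plate beyond the eye, at (31, 0, 3) mm of the plate's frame.
- jig: Dark steel jig fixed to the bench: slab x -107 to 47 mm, 86 mm wide (y), 12 mm thick. Origin: on the bench plane, under the middle of the stud's slot; z up, -x from stud to guide bars. The plate's underside rests on the slab's top, z = 12. Two guide bars 8 mm high (top z = 20), x -105 to -47, inner faces at y = -21 and 21: the plate's fin end lies between them, 3 mm play each side.
- slot (a point): Middle of the stud's slot: jig (0, 0, 12) mm, axes as the jig's. Rigid stud: neck 10 mm diameter, z 12 to 38 of the jig; head 48 (x) x 10 (y) x 6 mm, z 38 to 44, centred on the neck. The neck is clamped at y = 0 but anywhere from x = -5 to 5 mm along the slot: this offset is not in any measured pose; feel for it or see it.
- head_end (a point): Point at jig (24, 0, 38) mm: lower edge of the head's +x end if the neck stood at x = 0. A level plate cannot pass the head. Tilted 30 degrees, +x end down, its end bar goes down beyond this end, the eye's other end staying above the head; then draw it to -x under the head until end bar meets neck: the eye is clear of the head's -x end (by 13 mm once level) and the fin end can be lowered.
- magnet: Bystander: dark red magnetic welding square, 100 x 75 x 16 mm, origin centre of underside.
- tube_a: Bystander: square steel tube offcut 160 x 25 x 25 mm lying along its x, origin centre of underside.
- tube_b: Bystander: square steel tube offcut 120 x 25 x 25 mm lying along its x, origin centre of underside.
Things that resemble listed ones, but are neither listed nor needed, are in the scene too. Several things have the shape of the plate; the one meant has the colours described above.

How it is judged:
By the outcome, as a careful person would: the job done as asked, in the order asked, and still so for the second after the job is handed in, with the robot touching nothing.
It also fails if it takes over 59 s, if anything falls off the work surface, if the arm or the gripper's body presses on something with over 40 N, if the wrist force passes 120 N, or if a joint passes its speed limit or range.

## Robot

A 7-joint arm with a two-finger parallel gripper is mounted at the origin on the work surface. World frame = base frame: x ahead of the robot, y to its left, z up, the work surface at z = 0. Lengths are in m, angles in rad, forces in N, time in s.
With the tool pointing down it reaches from about 0.425 to 0.875 m from the base axis. Payload 4.7 kg.
Tool frame: the origin (TCP) lies midway between the tips of the shut fingers; the grasp point (between the pads) lies 19 mm behind it; z points along the fingers, y is the line along which they close (so a half turn about z gives the same grasp; the last joint's range is limited). The gripper opens to 87 mm and grips with 3 to 60 N. Pads are 19 mm wide; open, the fingers measure 117 mm over their backs; the gripper's body (75 mm by 190 mm) begins 51 mm behind the grasp point.
Start: joints at [-1.221, 0.321, -0.07, 1.45, 0.023, 1.371, -0.057], TCP at [0.214, 0.614, 0.223] pointing down, gripper open.
Joint ranges: [-2.86, 2.86], [-0.3, 2.09], [-1.38, 1.24], [0.06, 2.45], [-1.56, 4.7], [0.09, 2.05], [-2.69, 2.69]. Speed limits (rad/s): [2.57, 2.57, 3.14, 3.14, 3.14, 3.14, 3.14].

## Interface

Orientations are given as a rotation vector (axis times angle).
In Python, from bench import ctrl gives the robot as it stands. The module is installed in compiled form; this text tells all that it offers.
- The arm moves only by the shell command python3 -m handwheel 'ROWS' [FORCE]. ROWS is JSON, a list of rows, each a list of 7 numbers: the finger opening in m, from 0 to 0.087, then the shift along the tool's x, y, z in m, then the turn, a rotation vector about the tool's x, y, z in degrees. A call has 1 to 12 rows; each row shifts and turns the commanded pose from where the row before left it, along the tool's axes as they then stand; what a row does not reach is not made up. A row lasts 1/8 s, in which the tool goes at most 62.5 mm and 10.7 degrees, less where a joint would pass 70% of its speed; a pose out of reach is approached as far as the arm can. A call is refused whole if a number of a shift passes 0.0625 or a number of a turn 10.7, either way. A call with a gripper value outside its range is refused whole. The fingers move at their own pace and stop on an object; FORCE is the grip in N (left out, the last holds). Time passes only in rows, so rows that do not move let the fingers close. It gives the time, the measured TCP pose, the force, the opening and the grip force at its end, in the units of the state.
- ctrl.get_state(): the state, without advancing time (a new reading comes with each control period).
- ctrl.get_image(name): name is "scene" or "top"; returns (picture, depth): 384x512x3 uint8, blue, green, red; 384x512 float32, m along the optical axis (not along the pixel's ray), 0 where there is no reading.
- ctrl.camera_info(name): a dict with "intrinsics" (3x3 intrinsics, pixels), "R" (3x3) and "t" (3): a world point X has camera coordinates R X + t. Camera axes: x right, y down, z forward; pixel columns grow to the right and rows downward; lengths in m; the calibration is good to about 2 mm. A picture is of the moment at which its call begins. camera_info takes no time and is no camera call.
- ctrl.close_job(): hands the job in; it is judged then, once.
The state is a dict: "time": time; "joint_positions": joint angles; "qd": joint speeds; "joint_torque": joint torques, N m; "position": TCP position; "tool_rot": TCP orientation; "ft_force": force on the tool from outside, world axes, zero at the start; "torque": the same for the moment, N m; "grip_width": opening from 0.0 (shut) to 1.0 (fully open); "grip_force": force on a finger pad.
Only numpy, scipy, OpenCV 4.12 (cv2) and the standard library are available. Lean on these libraries where they do the work, as an engineer would, in place of code of your own. Each camera call takes 0.05 s, during which the arm holds its last target. There are 200 camera calls.

## Working session

There is one attempt and no reset: what is moved stays moved. The work goes in short steps, Python scripts to look and compute and a shell command to move; the robot and the scene stay as the last step left them, time stands still between calls to the robot, and variables do not carry over. Pictures are saved under pics/ and viewed, at most 10 in all, crops included, and the job is handed in when it is done.

```bash
mkdir -p pics
python3 - <<'E'
from bench import ctrl
import cv2,numpy as np
s=ctrl.get_state();print(s['position'],s['tool_rot'],s['grip_width'],s['time'])
for n in("scene","top"):
    im,d=ctrl.get_image(n);np.savez(''+n+'.npz',im=im,d=d,**ctrl.camera_info(n));cv2.imwrite(f'pics/{n}0.png',im)
    print(ctrl.camera_info(n))
a=[cv2.imread(f'pics/{n}0.png') for n in("scene","top")]
E
```

```text
[0.21406451 0.61314676 0.2214775 ] [-5.24892807e-01 -3.09722615e+00  2.98364824e-03] 1.005497138813211 0.0
{'intrinsics': array([[412.42389792,   0.        , 258.73073308],
       [  0.        , 412.42389792, 189.63130619],
       [  0.        ,   0.        ,   1.        ]]), 'R': array([[-0.73143579,  0.68180464, -0.01200494],
       [ 0.52767787,  0.55476313, -0.64326817],
       [-0.43192333, -0.4768441 , -0.76554683]]), 't': array([ 0.48471235, -0.29289064,  1.55754937])}
{'intrinsics': array([[366.62346111,   0.        , 255.22981541],
       [  0.        , 366.62346111, 196.48699482],
       [  0.        ,   0.        ,   1.        ]]), 'R': array([[ 0.00546173, -0.99972938,  0.02261256],
       [-0.99492934, -0.00770373, -0.10028093],
       [ 0.100428  , -0.02195019, -0.99470217]]), 't': array([-0.04428098,  0.62461127,  1.04421124])}
```

View pics/top0.png

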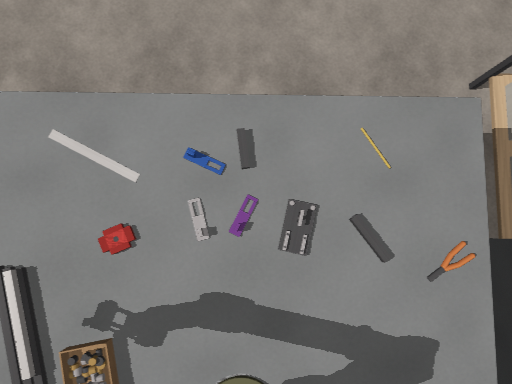

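View pics/scene0.png

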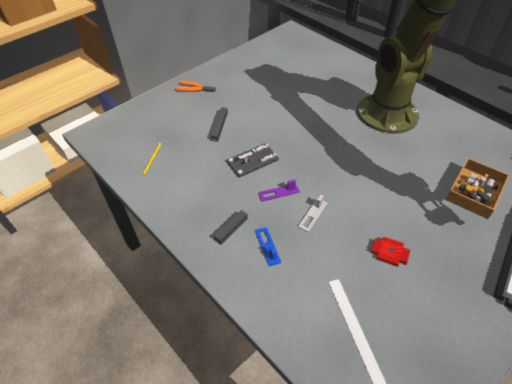

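The bare steel plate is at top pixel (199,219), with blue and purple look-alikes beside it. The jig is at (299,227). I'll zoom in and fit poses next.

```bash
cat > h.py <<'E'
import numpy as np,cv2
def load(n):
    z=np.load(f'{n}.npz');return z['im'],z['d'],z['intrinsics'],z['R'],z['t']
def cloud(n):
    im,d,K,R,t=load(n);v,u=np.mgrid[:384,:512]
    c=np.stack([(u-K[0,2])/K[0,0]*d,(v-K[1,2])/K[1,1]*d,d],-1)
    return im,(c-t)@R
def proj(n,X):
    _,_,K,R,t=load(n);c=(np.atleast_2d(X)@R.T+t)@K.T;return c[:,:2]/c[:,2:]
def onplane(n,u,v,z):
    _,_,K,R,t=load(n);r=R.T@np.linalg.inv(K)@[u,v,1];o=-R.T@t;return o+r*(z-o[2])/r[2]
E
python3 - <<'E'
from h import *
a=cv2.resize(load('top')[0][180:270,175:335],None,fx=5,fy=5,interpolation=cv2.INTER_CUBIC)[:,:800]
cv2.imwrite('pics/a.png',a)
b=cv2.resize(load('scene')[0][130:240,215:345],None,fx=5.4,fy=5.4,interpolation=cv2.INTER_CUBIC)
cv2.imwrite('pics/b.png',b)
for n,boxs in(('top',[(180,192,215,246),(275,192,325,260)]),('scene',[(292,188,332,236),(220,138,284,180)])):
    im,P=cloud(n)
    for x0,y0,x1,y1 in boxs:
        q=P[y0:y1,x0:x1].reshape(-1,3);
        print(n,'bench z',np.median(q[q[:,2]<.003,2]),'hist',np.histogram(q[:,2],np.arange(-.004,.056,.004))[0])
        for lo,hi in((.004,.009),(.009,.015),(.017,.023),(.035,.05)):
            m=q[(q[:,2]>lo)&(q[:,2]<hi)]
            if len(m)>4:
                r=cv2.minAreaRect((m[:,:2]*1000).astype(np.float32));print(lo,len(m),np.round(m.mean(0),4),np.round(r[0],1),np.round(r[1],1),round(r[2],1))
E
```

```text
top bench z -0.00012307022232710036 hist [691 735 323  57   2   2   2   1   2   0   1  18  14   0]
0.004 353 [0.5574 0.1284 0.006 ] [561.6 132.4] [152.5 101.1] 1.6
0.009 29 [0.5511 0.1246 0.01  ] [559.2 127.2] [119.6  33.8] 15.8
0.035 33 [0.5213 0.1179 0.0435] [520.9 117.8] [23.5 10.1] 14.5
top bench z -0.00010265927795844743 hist [867 910  93 573 666 101  69   5   1   0   2  26  30   1]
0.004 148 [ 0.5471 -0.17    0.0067] [ 542.1 -173.3] [148.3 199. ] 89.2
0.009 1101 [ 0.5401 -0.167   0.0121] [ 537.7 -167. ] [ 85.9 155. ] 77.8
0.017 127 [ 0.4991 -0.1572  0.0199] [ 534.8 -164.8] [ 77.1 144. ] 77.0
0.035 59 [ 0.5636 -0.1722  0.0441] [ 563.7 -172.2] [10.1 46.1] 77.5
scene bench z -0.0006869663638667568 hist [869 640 232  38   4   5   6   5   4   3   8  18   3   0]
0.004 258 [0.5626 0.1235 0.006 ] [563.  103.9] [161.1 113. ] 32.3
0.009 16 [0.5478 0.1089 0.0107] [547.  107.1] [160.9  70.1] 59.9
0.017 8 [0.5289 0.1235 0.0207] [525.7 125.2] [ 9.  23.6] 77.4
0.035 29 [0.5259 0.122  0.0415] [523.9 120.8] [26.6  9.7] 18.8
scene bench z -0.0009730458435590471 hist [1066  581  109  402  247   59   32    6    2    4    4   33    6    0]
0.004 175 [ 0.5483 -0.1576  0.0073] [ 556.1 -152.2] [147.2 187. ] 68.4
0.009 554 [ 0.5486 -0.1608  0.0117] [ 540.9 -163.8] [ 88.6 155.1] 77.5
0.017 68 [ 0.502  -0.1567  0.0195] [ 537.4 -162.7] [ 64.8 137.7] 77.3
0.035 45 [ 0.5674 -0.1694  0.0417] [ 566.9 -169.2] [13.4 47.6] 78.2
```

View pics/a.png

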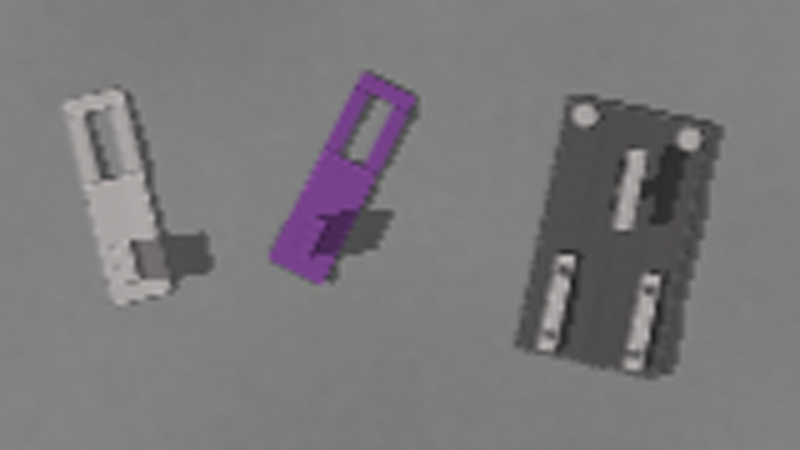

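View pics/b.png

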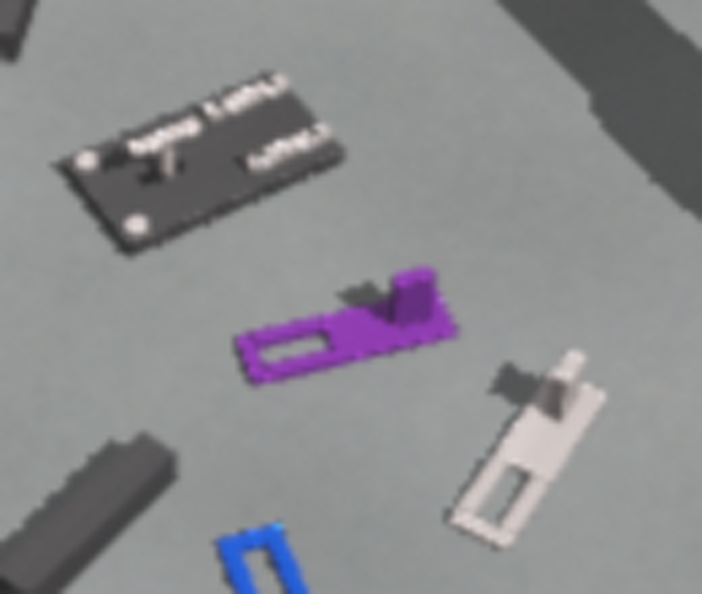

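The grey plate's eye points up and slightly left in the top view, so its yaw is about +15°. Its fin is at crop (145,262). The jig's stud is toward +x (crop 628,190) and its bars toward the robot (crop 560,300 and 642,320), so its yaw is about -12.4°. I'll refine these and work out the approach.

```bash
cat >> h.py <<'E'
from scipy.spatial.transform import Rotation as Ro
from bench import ctrl
def frame(yaw,tilt=0): # plate frame orientation, tilt = eye end down (deg)
    return Ro.from_euler('ZY',[yaw,tilt],degrees=True).as_matrix()
def go(pos,Rp):
    """deltas from the measured tool to the TCP pose for plate orientation Rp"""
    s=ctrl.get_state();Rt=Ro.from_rotvec(s['tool_rot']).as_matrix();T=Rp@np.diag([-1,1,-1])
    print('t',round(s['time'],2),'pos',np.round(s['position'],4),'F',np.round(s['ft_force'],1),'grip',round(s['grip_width']*87,1),round(s['grip_force'],1))
    print('shift mm',np.round(Rt.T@(np.array(pos)-s['position'])*1000,1),'in target axes',np.round(T.T@(np.array(pos)-s['position'])*1000,1),'turn',np.round(np.degrees(Ro.from_matrix(Rt.T@T).as_rotvec()),2))
E
python3 - <<'E'
from h import *
for n,b in(('top',(180,192,213,246)),('scene',(292,188,332,236))):
    im,P=cloud(n);x0,y0,x1,y1=b
    q=P[y0:y1,x0:x1].reshape(-1,3);c=im[y0:y1,x0:x1].reshape(-1,3).min(1)
    m=q[(c>135)&(q[:,2]<.012)&(q[:,2]>0)];r=cv2.minAreaRect((m[:,:2]*1000).astype(np.float32));print(n,len(m),r)
go([.522,.119,.12],frame(15))
E
```

```text
top 351 ((559.4580078125, 130.478271484375), (125.62413787841797, 37.790523529052734), 14.464879035949707)
scene 816 ((550.5022583007812, 120.13906860351562), (185.27224731445312, 124.25825500488281), 44.02714920043945)
t 0.1 pos [0.2141 0.6133 0.2216] F [-0.  -0.1 -0.2] grip 87.3 0.0
shift mm [-453.6 -365.   102.2] in target axes [-169.5 -557.1  101.6] turn [-9.000e-02 -2.000e-02 -3.424e+01]
```

```bash
python3 -m handwheel '[[0.05,-0.038,-0.03,0.002,0,0,0],[0.05,-0.038,-0.03,0.002,0,0,0],[0.05,-0.038,-0.03,0.002,0,0,0],[0.05,-0.038,-0.03,0.002,0,0,0],[0.05,-0.038,-0.03,0.005,0,0,0],[0.05,-0.038,-0.03,0.005,0,0,0],[0.05,-0.038,-0.03,0.01,0,0,0],[0.05,-0.038,-0.03,0.01,0,0,0],[0.05,-0.038,-0.03,0.01,0,0,0],[0.05,-0.038,-0.03,0.01,0,0,0],[0.05,-0.038,-0.03,0.01,0,0,0],[0.05,-0.03,-0.03,0.01,0,0,0]]' 40
python3 -m handwheel '[[0.05,0,0,0,0,0,-8.7],[0.05,0,0,0,0,0,-8.7],[0.05,0,0,0,0,0,-8.7],[0.05,0,0,0,0,0,-8.6],[0.05,0,0,0,0,0,0]]'
python3 -c "
from h import *
go([.522,.1195,.014],frame(14.5))"
```

```text
time: 1.6
position: [0.5192, 0.1244, 0.144]
tool_rot: [0.526, 3.097, -0.0]
ft_force: [0.5, 0.7, 0.8]
grip_width: 0.575
grip_force: 0.0
time: 2.22
position: [0.5183, 0.1261, 0.1442]
tool_rot: [0.42, -3.113, 0.0]
ft_force: [0.4, -0.5, -0.9]
grip_width: 0.574
grip_force: 0.0
t 2.23 pos [0.5183 0.1261 0.1442] F [ 0.4 -0.5 -0.9] grip 49.9 0.0
shift mm [ -1.9  -7.3 130.2] in target axes [ -1.9  -7.3 130.2] turn [ 0.   -0.04  0.87]
```

```bash
python3 -m handwheel '[[0.05,-0.002,-0.0073,0.03,0,0,0.9],[0.05,0,0,0.03,0,0,0],[0.05,0,0,0.03,0,0,0],[0.05,0,0,0.015,0,0,0],[0.05,0,0,0,0,0,0]]'
python3 -c "
from h import *
go([.522,.1195,.014],frame(14.5))
for n in('top','scene'):
  im,d=ctrl.get_image(n);cv2.imwrite(f'pics/{n}1.png',im)
a=cv2.resize(cv2.imread('pics/top1.png')[170:260,160:250],None,fx=4.4,fy=6.6)
b=cv2.resize(cv2.imread('pics/scene1.png')[150:250,260:350],None,fx=4.4,fy=5.94)
cv2.imwrite('pics/c1.png',np.hstack([a,b]))"
```

```text
time: 2.85
position: [0.5217, 0.1195, 0.0387]
tool_rot: [0.396, -3.114, 0.001]
ft_force: [0.0, -0.8, -0.1]
grip_width: 0.579
grip_force: 0.0
t 2.85 pos [0.5217 0.1195 0.0387] F [ 0.  -0.8 -0.1] grip 50.4 0.0
shift mm [-0.4 -0.1 24.7] in target axes [-0.3 -0.1 24.7] turn [-0.02 -0.12 -0.01]
```

View pics/c1.png

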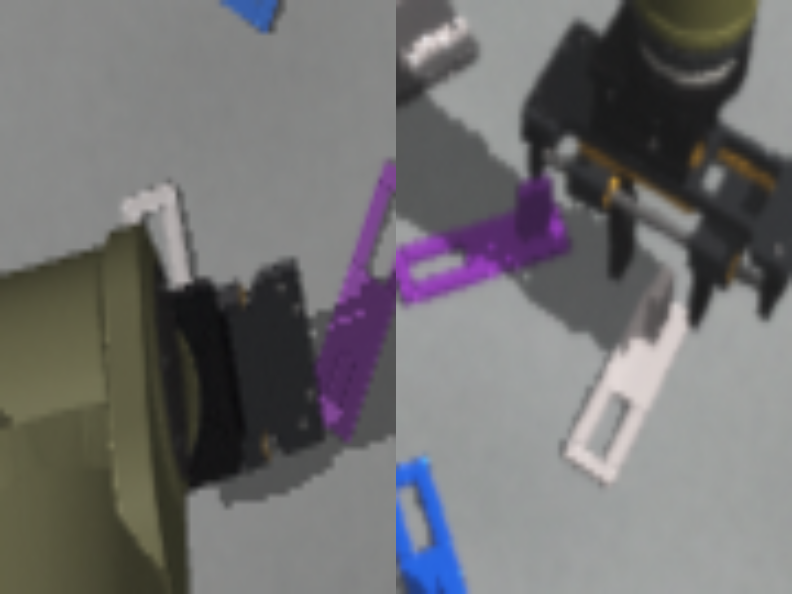

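The fin (right crop, about 655,290) sits between the fingers, and the hand clears the purple plate. Next I descend and grip.

```bash
python3 -m handwheel '[[0.05,0,0,0.013,0,0,0],[0.05,0,0,0.0115,0,0,0],[0.02,0,0,0,0,0,0],[0.0,0,0,0,0,0,0],[0.0,0,0,0,0,0,0],[0.0,0,0,0,0,0,0],[0.0,0,0,0,0,0,0],[0.0,0,0,0,0,0,0]]' 40
python3 -c "
from h import *
go([.522,.1195,.014],frame(14.5))"
```

```text
time: 3.95
position: [0.5226, 0.12, 0.0153]
tool_rot: [-0.398, 3.116, 0.001]
ft_force: [0.2, -0.1, 0.9]
grip_width: 0.112
grip_force: 40.0
t 3.95 pos [0.5226 0.12   0.0153] F [ 0.2 -0.1  0.9] grip 9.7 40.0
shift mm [ 0.7 -0.3  1.3] in target axes [ 0.7 -0.3  1.3] turn [0.02 0.03 0.06]
```

```bash
cat >> h.py <<'E'
J=np.array([.5686,-.1719,0]);YAW=-12.4;XN=-3.5;G=np.array([-72,0,14.7])
def tcp(ox,oz,tilt,oy=0): # ox relative to the neck, mm, oz above bench
    return J+(frame(YAW)@(np.array([ox+XN,oy,oz])+Ro.from_euler('Y',tilt,degrees=True).as_matrix()@G))/1000
def st(ox,oz,tilt,oy=0): go(tcp(ox,oz,tilt,oy),frame(YAW,tilt))
def where():
    s=ctrl.get_state();Rp=Ro.from_rotvec(s['tool_rot']).as_matrix()@np.diag([-1,1,-1])
    A=frame(YAW).T@Rp;o=frame(YAW).T@(s['position']-J)*1000-A@G;o[0]-=XN
    print('plate: ox,oy,oz',np.round(o,1),'ypr',np.round(Ro.from_matrix(A).as_euler('ZYX',degrees=True),1),'F jig',np.round(frame(YAW).T@s['ft_force'],1))
E
python3 -m handwheel '[[0,0,0,-0.005,0,0,0],[0,0,0,-0.015,0,0,0],[0,0,0,-0.03,0,0,0],[0,0,0,-0.03,0,0,0],[0,0,0,-0.03,0,0,0],[0,0,0,0,0,0,6.7],[0,0,0,0,0,0,6.8],[0,0,0,0,0,0,6.7],[0,0,0,0,0,0,6.7],[0,0,0,0,0,0,0]]'
python3 -c "
from h import *
st(12,85,30)"
```

```text
time: 5.2
position: [0.5225, 0.1196, 0.1258]
tool_rot: [0.336, 3.123, 0.001]
ft_force: [0.6, 0.6, -2.6]
grip_width: 0.109
grip_force: 40.0
t 5.2 pos [0.5225 0.1196 0.1258] F [ 0.6  0.6 -2.6] grip 9.5 40.0
shift mm [ -60.5 -274.9   -8. ] in target axes [ -48.9 -274.8  -37.4] turn [-1.000e-02  3.003e+01  1.200e-01]
```

```bash
python3 -m handwheel '[[0,-0.01,-0.02,-0.001,0,0,0],[0,-0.01,-0.045,-0.002,0,0,0],[0,-0.01,-0.045,-0.001,0,0,0],[0,-0.01,-0.045,-0.001,0,0,0],[0,-0.01,-0.045,-0.001,0,0,0],[0,-0.01,-0.045,-0.001,0,0,0],[0,0,-0.03,-0.001,0,0,0],[0,0,0,0,0,7.5,0],[0,0,0,0,0,7.5,0],[0,0,0,0,0,7.5,0],[0,0,0,0,0,7.5,0],[0,0,0,0,0,0,0]]'
cat > look.py <<'E'
from h import *
import sys
n=sys.argv[1]
where()
out=[]
for c in('top','scene'):
    im,d=ctrl.get_image(c);np.savez(''+c+'.npz',im=im,d=d,**ctrl.camera_info(c))
    u,v=proj(c,J+[0,0,.03])[0].astype(int)
    out.append(cv2.resize(im[v-50:v+50,u-45:u+45],(400,450),interpolation=cv2.INTER_CUBIC))
cv2.imwrite(f'pics/{n}.png',np.hstack(out))
E
python3 -c "
from h import *
st(12,85,30)"; python3 look.py l1
```

```text
time: 6.7
position: [0.5229, -0.1616, 0.1298]
tool_rot: [-0.278, -2.601, -0.075]
ft_force: [-0.3, 1.0, -3.2]
grip_width: 0.114
grip_force: 40.0
t 6.7 pos [ 0.5229 -0.1616  0.1298] F [-0.3  1.  -3.2] grip 9.9 40.0
shift mm [ 1.7 -0.3 -3.6] in target axes [ 1.7 -0.3 -3.6] turn [-0.13 -0.21  0.19]
plate: ox,oy,oz [11.5  0.5 80.9] ypr [ 0.2 30.2 -0. ] F jig [-0.5  0.9 -3.2]
```

View pics/l1.png

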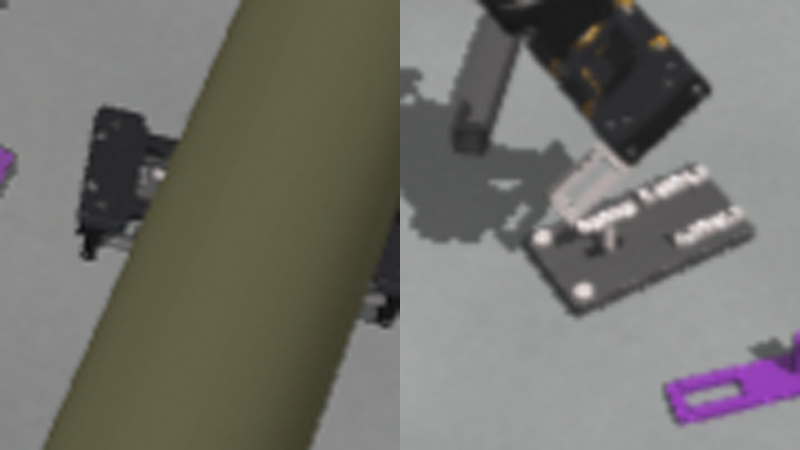

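The top view is blocked by the arm. In the scene view the tilted plate is above the head, bar end at crop (575,205). I'll measure plate and jig in that same camera.

```bash
cat > fit.py <<'E'
from h import *
im,P=cloud('scene')
s=ctrl.get_state();Rp=Ro.from_rotvec(s['tool_rot']).as_matrix()@np.diag([-1,1,-1])
o=s['position']-Rp@G/1000
q=((P-o)@Rp*1000).reshape(-1,3);b=im.reshape(-1,3).min(1)
m=(abs(q[:,2]-5)<6)&(q[:,0]>-45)&(q[:,0]<40)&(abs(q[:,1])<30)&(b>90)&(P.reshape(-1,3)[:,2]>.047);w=q[m]
print('plate n',m.sum(),'x',np.round(np.percentile(w[:,0],[1,50,97,99,100]),1),'z med',np.median(w[:,2]).round(1))
for sgn in(-1,1):
    for a in range(-30,31,10):
        k=w[(abs(w[:,0]-a)<5)&(np.sign(w[:,1])==sgn)][:,1]*sgn
        if len(k)>3:print(sgn,a,len(k),'y in/out',np.round(np.percentile(k,[3,97]),1),end='; ')
print()
e=w[(w[:,0]>15)];print('bar y range',np.percentile(e[:,1],[0,3,97,100]).round(1),'x where |y|<6:',np.sort(w[(abs(w[:,1])<6)&(w[:,0]>10),0]).round(0))
j=((P-J)@frame(YAW)*1000).reshape(-1,3)
sl=j[(abs(j[:,2]-12)<2.5)&(abs(j[:,1])<60)&(j[:,0]>-120)&(j[:,0]<60)]
r=cv2.minAreaRect(sl[:,:2].astype(np.float32));print('slab',np.round(r[0],1),np.round(r[1],1),round(r[2],1))
h=j[(abs(j[:,2]-43)<4)&(abs(j[:,1])<15)&(abs(j[:,0])<40)];print('head',len(h),np.percentile(h,[2,50,98],0).round(1).tolist())
E
python3 fit.py
```

```text
plate n 131 x [-26.    3.1  31.3  32.5  33. ] z med 3.9
-1 -20 12 y in/out [ 2.3 16.6]; -1 -10 9 y in/out [ 6.4 16.9]; -1 0 10 y in/out [ 4.7 16.5]; -1 10 13 y in/out [ 6.9 14.2]; -1 20 8 y in/out [ 3.1 16.7]; -1 30 11 y in/out [ 1.1 12.2]; 1 -20 13 y in/out [ 1.  19.6]; 1 -10 10 y in/out [11.2 20. ]; 1 0 10 y in/out [11.1 20.9]; 1 10 9 y in/out [13.3 19.2]; 1 20 11 y in/out [ 4.4 19.3]; 1 30 12 y in/out [ 3.  20.4]; 
bar y range [-17.3 -13.9  19.3  21.4] x where |y|<6: [21. 23. 25. 25. 25. 27. 28. 30. 30. 31. 32.]
slab [-28.4   2.2] [155.2  88.8] 0.4
head 39 [[-24.9, -4.5, 39.8], [-1.3, 2.6, 43.3], [22.7, 8.2, 46.1]]
```

Plate and jig show the same offset in the scene camera, so they agree to within about 1 mm and my frame is good. Next I descend beyond the head's +x end.

```bash
python3 -c "
from h import *
st(11,50,30)"
python3 -m handwheel '[[0,0.0075,0,0.0135,0,0,0],[0,0.0075,0,0.0135,0,0,0],[0,0,0,0,0,0,0]]'
python3 -c "
from h import *
where();st(11,38.5,30)"
```

```text
t 6.8 pos [ 0.5224 -0.1621  0.1329] F [-0.4 -0.4 -2. ] grip 9.6 40.0
shift mm [-16.8   0.4  29.8] in target axes [-16.9   0.4  29.7] turn [-0.05  0.08  0.09]
time: 7.18
position: [0.4956, -0.1559, 0.1188]
tool_rot: [-0.281, -2.608, -0.078]
ft_force: [-0.7, 0.4, -2.4]
grip_width: 0.11
grip_force: 40.0
plate: ox,oy,oz [-16.1   0.1  70.2] ypr [ 0.1 29.8  0.1] F jig [-0.8  0.2 -2.4]
t 7.17 pos [ 0.4956 -0.1559  0.1188] F [-0.7  0.4 -2.4] grip 9.6 40.0
shift mm [-39.3  -0.1  13.8] in target axes [-39.4   0.   13.7] turn [0.06 0.16 0.1 ]
```

```bash
python3 -m handwheel '[[0,-0.008,0,-0.0045,0,0,0],[0,-0.008,0,-0.0045,0,0,0],[0,-0.0075,0,-0.0045,0,0,0],[0,0,0,0,0,0,0],[0,-0.005,0,0.009,0,0,0],[0,-0.005,0,0.009,0,0,0],[0,0,0,0,0,0,0]]'
python3 -c "
from h import *
where();st(11,38.5,30)"
```

```text
time: 8.05
position: [0.5215, -0.1614, 0.0952]
tool_rot: [-0.281, -2.602, -0.076]
ft_force: [0.5, 0.4, -2.1]
grip_width: 0.108
grip_force: 40.0
plate: ox,oy,oz [10.1  0.2 46.3] ypr [ 0.1 30.2  0. ] F jig [ 0.4  0.5 -2.1]
t 8.05 pos [ 0.5215 -0.1614  0.0952] F [ 0.5  0.4 -2.1] grip 9.4 40.0
shift mm [-4.6 -0.2  6.5] in target axes [-4.6 -0.1  6.5] turn [-0.02 -0.16  0.05]
```

```bash
python3 -m handwheel '[[0,-0.002,0,0.0033,0,0,0],[0,-0.0025,0,0.0033,0,0,0],[0,0,0,0,0,0,0]]'
python3 look.py l2; python3 fit.py; python3 -c "
from h import *
st(-11.5,38.5,30)"
```

```text
time: 8.43
position: [0.5231, -0.1619, 0.0883]
tool_rot: [-0.281, -2.605, -0.076]
ft_force: [-0.1, 0.4, -2.7]
grip_width: 0.11
grip_force: 40.0
plate: ox,oy,oz [11.9  0.1 39.6] ypr [ 0.1 30.   0. ] F jig [-0.2  0.3 -2.7]
plate n 38 x [-23.6 -14.7  -2.6  -1.5  -1. ] z med 6.5
-1 -20 7 y in/out [ 6.7 14.3]; -1 -10 10 y in/out [ 4.2 15.5]; 1 -20 11 y in/out [ 6.  21.9]; 1 -10 7 y in/out [11.7 20.7]; 
t 8.53 pos [ 0.5232 -0.162   0.0887] F [-0.1  0.2 -2.4] grip 9.3 40.0
shift mm [19.7  0.1 13. ] in target axes [19.7  0.1 13. ] turn [-0.03  0.01  0.06]Traceback (most recent call last):
  File "fit.py", line 13, in <module>
    e=w[(w[:,0]>15)];print('bar y range',np.percentile(e[:,1],[0,3,97,100]).round(1),'x where |y|<6:',np.sort(w[(abs(w[:,1])<6)&(w[:,0]>10),0]).round(0))
                                         ~~~~~~~~~~~~~^^^^^^^^^^^^^^^^^^^^^
    return _quantile_unchecked(
        a, q, axis, out, overwrite_input, method, keepdims, weights)
    return _ureduce(a,
                    func=_quantile_ureduce_func,
    ...<5 lines>...
                    overwrite_input=overwrite_input,
                    method=method)
    r = func(a, **kwargs)
    result = _quantile(arr,
                       quantiles=q,
    ...<2 lines>...
                       out=out,
                       weights=wgt)
    slices_having_nans = np.isnan(arr[-1, ...])
                                  ~~~^^^^^^^^^
IndexError: index -1 is out of bounds for axis 0 with size 0
```

View pics/l2.png

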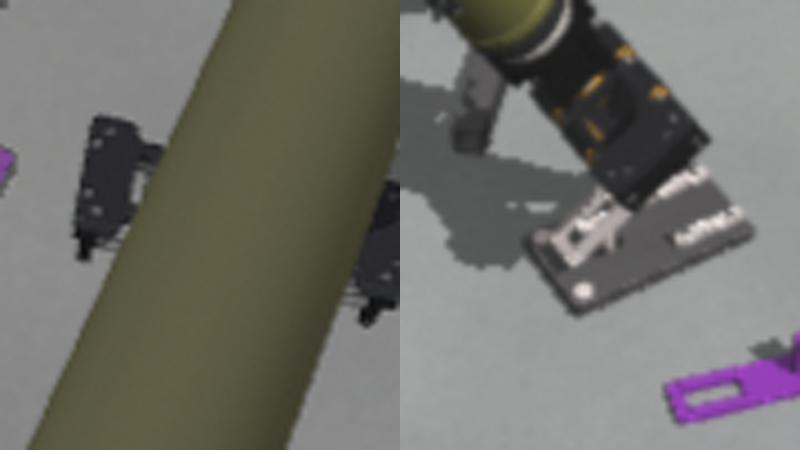

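The head's end shows inside the eye (crop 585,230), with the bar below and beyond it. Next I draw the plate back under the head.

```bash
python3 -m handwheel '[[0,0.004,0,0.0025,0,0,0],[0,0.0045,0,0.0025,0,0,0],[0,0.0045,0,0.0025,0,0,0],[0,0.0045,0,0.0025,0,0,0],[0,0,0,0,0,0,0]]'
python3 -c "
from h import *
where();st(-11.5,38.5,30)"
```

```text
time: 9.15
position: [0.5031, -0.1575, 0.0888]
tool_rot: [-0.282, -2.605, -0.076]
ft_force: [0.3, -0.0, -2.3]
grip_width: 0.109
grip_force: 40.0
plate: ox,oy,oz [-8.6  0.  40.1] ypr [ 0.1 30.   0. ] F jig [ 0.3  0.1 -2.3]
t 9.15 pos [ 0.5031 -0.1575  0.0888] F [ 0.3 -0.  -2.3] grip 9.5 40.0
shift mm [1.7 0.  2.8] in target axes [1.7 0.  2.8] turn [-0.01 -0.    0.05]
```

```bash
python3 -m handwheel '[[0,-0.001,0,0.0017,0,0,0],[0,-0.001,0,0.0017,0,0,0],[0,0.0009,0,0.0005,0,0,0],[0,0.0009,0,0.0005,0,0,0],[0,0.0009,0,0.0005,0,0,0],[0,0,0,0,0,0,0]]'
python3 -c "
from h import *
where()"
python3 -m handwheel '[[0,0.0009,0,0.0005,0,0,0],[0,0,0,0,0,0,0]]'
python3 -c "
from h import *
where()"
```

```text
time: 9.9
position: [0.5004, -0.157, 0.0848]
tool_rot: [-0.282, -2.605, -0.076]
ft_force: [-0.2, 0.4, -2.6]
grip_width: 0.111
grip_force: 40.0
plate: ox,oy,oz [-11.3  -0.   36.1] ypr [ 0.1 30.   0. ] F jig [-0.3  0.4 -2.6]
time: 10.15
position: [0.4994, -0.1568, 0.0848]
tool_rot: [-0.282, -2.605, -0.076]
ft_force: [-0.3, 0.4, -2.3]
grip_width: 0.112
grip_force: 40.0
plate: ox,oy,oz [-12.3  -0.   36.1] ypr [ 0.1 30.   0. ] F jig [-0.4  0.3 -2.3]
```

Continue feeling toward the neck.

```bash
for i in 1 2 3; do python3 -m handwheel '[[0,0.0009,0,0.0005,0,0,0],[0,0,0,0,0,0,0]]' >/dev/null
python3 -c "
from h import *
where()"; done
```

```text
plate: ox,oy,oz [-13.3   0.   36.1] ypr [ 0.1 30.   0. ] F jig [ 0.3 -1.3 -3.2]
plate: ox,oy,oz [-13.8  -0.   36.1] ypr [ 0.1 29.9  0. ] F jig [ 1.5 -0.2 -2.3]
plate: ox,oy,oz [-14.3   0.1  36.1] ypr [ 0.1 29.9  0. ] F jig [ 4.4 -0.3 -4.6]
```

Contact with the neck is at ox≈-13.7, close to the expected -13.2. I'll back off 1 mm and level in steps.

```bash
cat > plan.py <<'E'
from h import *
def plan(w):
    s=ctrl.get_state();p=s['position'];R=Ro.from_rotvec(s['tool_rot']).as_matrix()
    for ox,oz,t in w:
        q=tcp(ox,oz,t);T=frame(YAW,t)@np.diag([-1,1,-1])
        print((ox,oz,t),'shift mm',np.round(R.T@(q-p)*1000,1),'turn',np.round(np.degrees(Ro.from_matrix(R.T@T).as_rotvec()),1));p,R=q,T
E
python3 -c "
from plan import *
plan([(-12.4,35,30),(-12.7,33,27),(-13.2,31,24),(-13.7,29,21),(-14.1,27,18),(-14.5,25,15),(-14.8,23,12),(-15,21.5,9),(-15.2,19.5,6),(-15.4,17.5,3),(-15.4,16,0)])"
```

```text
(-12.4, 35, 30) shift mm [-2.2  0.  -0.2] turn [-0.   0.1  0.1]
(-12.7, 33, 27) shift mm [-0.1  0.   5.7] turn [-0. -3.  0.]
(-13.2, 31, 24) shift mm [ 0.2 -0.   5.8] turn [-0. -3. -0.]
(-13.7, 29, 21) shift mm [0.3 0.  5.8] turn [ 0. -3. -0.]
(-14.1, 27, 18) shift mm [ 0.3 -0.   5.8] turn [-0. -3.  0.]
(-14.5, 25, 15) shift mm [0.4 0.  5.8] turn [-0. -3. -0.]
(-14.8, 23, 12) shift mm [0.4 0.  5.8] turn [ 0. -3.  0.]
(-15, 21.5, 9) shift mm [ 0.6 -0.   5.3] turn [-0. -3. -0.]
(-15.2, 19.5, 6) shift mm [0.6 0.  5.8] turn [ 0. -3. -0.]
(-15.4, 17.5, 3) shift mm [0.7 0.  5.8] turn [-0. -3.  0.]
(-15.4, 16, 0) shift mm [0.6 0.  5.3] turn [-0. -3.  0.]
```

```bash
python3 -m handwheel '[[0,-0.0022,0,0,0,0,0],[0,0,0,0.0028,0,-1.5,0],[0,0,0,0.0029,0,-1.5,0],[0,0.0001,0,0.0029,0,-1.5,0],[0,0.0001,0,0.0029,0,-1.5,0],[0,0.0001,0,0.0029,0,-1.5,0],[0,0.0002,0,0.0029,0,-1.5,0],[0,0,0,0,0,0,0]]'
python3 -c "
from plan import *
where()
plan([(-14.1,27,18),(-14.5,25,15),(-14.8,23,12),(-15,21.5,9),(-15.2,19.5,6),(-15.4,17.5,3),(-15.4,16,0)])"
```

```text
time: 11.9
position: [0.49, -0.1547, 0.0685]
tool_rot: [-0.299, -2.761, -0.056]
ft_force: [0.7, -0.4, -3.9]
grip_width: 0.11
grip_force: 40.0
plate: ox,oy,oz [-14.9   0.   29. ] ypr [ 0.1 21.   0. ] F jig [ 0.8 -0.2 -3.9]
(-14.1, 27, 18) shift mm [-0.8  0.   5.3] turn [ 0.  -3.   0.1]
(-14.5, 25, 15) shift mm [0.4 0.  5.8] turn [-0. -3. -0.]
(-14.8, 23, 12) shift mm [0.4 0.  5.8] turn [ 0. -3.  0.]
(-15, 21.5, 9) shift mm [ 0.6 -0.   5.3] turn [-0. -3. -0.]
(-15.2, 19.5, 6) shift mm [0.6 0.  5.8] turn [ 0. -3. -0.]
(-15.4, 17.5, 3) shift mm [0.7 0.  5.8] turn [-0. -3.  0.]
(-15.4, 16, 0) shift mm [0.6 0.  5.3] turn [-0. -3.  0.]
```

```bash
python3 -m handwheel '[[0,-0.0013,0,0,0,0,0],[0,0.0002,0,0.0027,0,-1.5,0],[0,0.0001,0,0.0028,0,-1.5,0],[0,0.0001,0,0.0029,0,-1.5,0],[0,0.0002,0,0.0029,0,-1.5,0],[0,0.0002,0,0.0029,0,-1.5,0],[0,0.0002,0,0.0029,0,-1.5,0],[0,0,0,0,0,0,0]]'
python3 -c "
from plan import *
where()
plan([(-15,21.5,9),(-15.2,19.5,6),(-15.4,17.5,3),(-15.4,16,0)])"; python3 look.py l3
```

```text
time: 12.9
position: [0.4851, -0.1536, 0.0519]
tool_rot: [-0.315, -2.916, -0.034]
ft_force: [0.3, 0.2, -2.6]
grip_width: 0.113
grip_force: 40.0
plate: ox,oy,oz [-14.6   0.1  22.6] ypr [ 0.1 12.   0. ] F jig [ 0.3  0.2 -2.6]
(-15, 21.5, 9) shift mm [0.8 0.  4.9] turn [ 0.  -3.   0.1]
(-15.2, 19.5, 6) shift mm [0.6 0.  5.8] turn [ 0. -3. -0.]
(-15.4, 17.5, 3) shift mm [0.7 0.  5.8] turn [-0. -3.  0.]
(-15.4, 16, 0) shift mm [0.6 0.  5.3] turn [-0. -3.  0.]
plate: ox,oy,oz [-14.6   0.1  22.6] ypr [ 0.1 12.   0. ] F jig [ 0.3  0.2 -2.6]
```

View pics/l3.png

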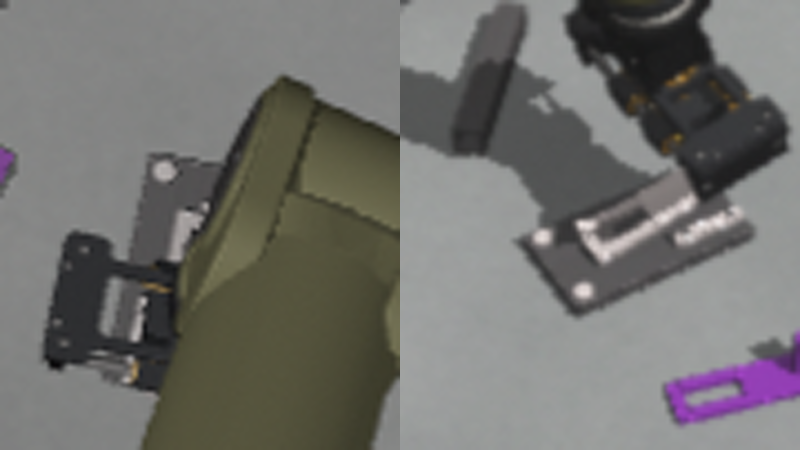

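The head lies in the eye (crop 620,218) and the plate is lined up with the bars. I'll keep levelling.

```bash
python3 -m handwheel '[[0,0.0003,0,0.0026,0,-1.5,0],[0,0.0003,0,0.0026,0,-1.5,0],[0,0.0003,0,0.0028,0,-1.5,0],[0,0.0003,0,0.0028,0,-1.5,0],[0,0.0003,0,0.0028,0,-1.5,0],[0,0.0003,0,0.0028,0,-1.5,0],[0,0.0003,0,0.0026,0,-1.5,0],[0,0.0003,0,0.0026,0,-1.5,0],[0,0,0,0,0,0,0]]'
python3 -c "
from plan import *
where()
plan([(-15,12,0)])"
```

```text
time: 14.12
position: [0.4802, -0.1525, 0.0306]
tool_rot: [-0.338, -3.123, -0.001]
ft_force: [0.4, 0.1, -2.3]
grip_width: 0.109
grip_force: 40.0
plate: ox,oy,oz [-15.    0.1  15.9] ypr [0.1 0.  0. ] F jig [ 0.4  0.2 -2.3]
(-15, 12, 0) shift mm [ 0.  -0.   3.9] turn [ 0.  -0.   0.1]
```

Now I lower in small steps until it touches.

```bash
python3 -m handwheel '[[0,0,0,0.0008,0,0,0],[0,0,0,0.0008,0,0,0],[0,0,0,0.0008,0,0,0],[0,0,0,0,0,0,0]]' >/dev/null
python3 -c "
from h import *
where()"
for i in 1 2 ; do python3 -m handwheel '[[0,0,0,0.0007,0,0,0],[0,0,0,0,0,0,0]]' >/dev/null
python3 -c "
from h import *
where()"; done
```

```text
plate: ox,oy,oz [-14.2  -0.1  13.6] ypr [ 0.1  0.  -0. ] F jig [ 0.9  0.1 -2. ]
plate: ox,oy,oz [-14.3  -0.   12.9] ypr [0.1 0.  0. ] F jig [-0.3 -0.6 -2.8]
plate: ox,oy,oz [-14.2  -0.   12.6] ypr [ 0.1 -0.   0. ] F jig [-1.7  0.2  0.9]
```

It touches at oz≈12.7. Next is the pull, in small steps.

```bash
python3 -m handwheel '[[0,0.0005,0,0.0003,0,0,0],[0,0.0007,0,0,0,0,0],[0,0.0006,0,0,0,0,0],[0,0,0,0,0,0,0]]' >/dev/null
python3 -c "
from h import *
where()"
for i in 1 2 3; do python3 -m handwheel '[[0,0.0005,0,0,0,0,0],[0,0,0,0,0,0,0]]' >/dev/null
python3 -c "
from h import *
where()"; done
```

```text
plate: ox,oy,oz [-14.5  -0.   12.9] ypr [ 0.1 -0.2 -0. ] F jig [4.5 0.4 2.7]
plate: ox,oy,oz [-15.4  -0.   12.7] ypr [ 0.1 -0.1  0. ] F jig [ 3.4 -0.2  3.9]
plate: ox,oy,oz [-16.   -0.   12.7] ypr [ 0.1 -0.1  0. ] F jig [5.4 0.4 5.4]
plate: ox,oy,oz [-16.1  -0.1  12.8] ypr [ 0.1 -0.2 -0. ] F jig [5.6 0.8 3.8]
```

```bash
for i in 1 2 ; do python3 -m handwheel '[[0,0.0005,0,0,0,0,0],[0,0,0,0,0,0,0]]' >/dev/null
python3 -c "
from h import *
where()"; done
```

```text
plate: ox,oy,oz [-16.1  -0.   12.9] ypr [ 0.1 -0.2 -0. ] F jig [ 7.7 -0.4  2.5]
plate: ox,oy,oz [-16.2  -0.   13. ] ypr [ 0.1 -0.3 -0. ] F jig [ 8.6 -0.7  0.9]
```

```bash
python3 -m handwheel '[[0,0.0006,0,0,0,0,0],[0,0,0,0,0,0,0]]' >/dev/null
python3 -c "
from h import *
where()"
python3 -m handwheel '[[0,0.0003,0,0.0002,0,0,0],[0,0,0,0,0,0,0],[0,0,0,0,0,0,0]]' >/dev/null
python3 -c "
from h import *
where()"
```

```text
plate: ox,oy,oz [-16.3  -0.   13.1] ypr [ 0.1 -0.3 -0. ] F jig [10.2  0.3 -0.5]
plate: ox,oy,oz [-16.3  -0.   13.1] ypr [ 0.1 -0.4 -0. ] F jig [10.  -0.1 -0.1]
```

```bash
python3 -m handwheel '[[0,0.0002,0,0,0,0.5,0],[0,0,0,0,0,0,0]]' >/dev/null
python3 -c "
from h import *
where()"
for i in 1 2 3; do python3 -m handwheel '[[0,0,0,0,0,0,0],[0,0,0,0,0,0,0],[0,0,0,0,0,0,0],[0,0,0,0,0,0,0]]' >/dev/null
python3 -c "
from h import *
where()";done
```

```text
plate: ox,oy,oz [-16.5  -0.   12.5] ypr [ 0.1  0.1 -0. ] F jig [8.6 0.3 0.7]
plate: ox,oy,oz [-16.5  -0.   12.5] ypr [ 0.1  0.1 -0. ] F jig [ 9.9 -0.9  0.7]
plate: ox,oy,oz [-16.5  -0.   12.5] ypr [ 0.1  0.1 -0. ] F jig [ 9.5  0.9 -0.2]
plate: ox,oy,oz [-16.5  -0.   12.5] ypr [ 0.1  0.1 -0. ] F jig [9.2 0.4 0.2]
```

```bash
python3 -m handwheel '[[0,0.0003,0,0,0,0,0],[0,0,0,0,0,0,0],[0,0,0,0,0,0,0],[0,0,0,0,0,0,0],[0,0,0,0,0,0,0],[0,0,0,0,0,0,0],[0,0,0,0,0,0,0],[0,0,0,0,0,0,0],[0,0,0,0,0,0,0],[0,0,0,0,0,0,0]]' >/dev/null
python3 -c "
from h import *
where()"
python3 -m handwheel '[[0,-0.0006,0,0,0,0,0],[0,-0.0006,0,0,0,0,0],[0,-0.0005,0,0,0,0,0],[0,0,0,0,0,0,0]]' >/dev/null
python3 -c "
from h import *
where()"
```

```text
plate: ox,oy,oz [-16.5  -0.   12.5] ypr [ 0.1  0.1 -0. ] F jig [11.1  1.  -0.4]
plate: ox,oy,oz [-16.5  -0.   12.2] ypr [0.1 0.3 0. ] F jig [ 5.5 -0.2  4.3]
```

```bash
python3 -m handwheel '[[0,-0.0006,0,-0.0003,0,-0.3,0],[0,0,0,0,0,0,0]]' >/dev/null
python3 -c "
from h import *
where()"
python3 -m handwheel '[[0.02,0,0,0,0,0,0],[0.04,0,0,0,0,0,0],[0.04,0,0,0,0,0,0],[0.04,0,0,0,0,0,0],[0.04,0,0,-0.01,0,0,0],[0.04,0,0,-0.03,0,0,0],[0.04,0,0,-0.04,0,0,0],[0.04,0,0,-0.05,0,0,0],[0.04,0,0.04,0,0,0,0],[0.04,0,0.06,0,0,0,0],[0.04,0,0.06,0,0,0,0],[0.04,0,0.06,0,0,0,0]]'
python3 -m handwheel '[[0.04,0,0.06,0,0,0,0],[0.04,0,0.04,0,0,0,0],[0.04,0,0,0,0,0,0]]'
python3 look.py l4
python3 - <<'E'
from h import *
for n in('top','scene'):
    im,P=cloud(n);j=((P-J)@frame(YAW)*1000).reshape(-1,3);b=im.reshape(-1,3).min(1)
    near=(abs(j[:,1])<60)&(j[:,0]>-120)&(j[:,0]<60)
    r=cv2.minAreaRect(j[near&(j[:,2]>9)&(j[:,2]<15)][:,:2].astype(np.float32));print(n,'slab',np.round(r[0],1),np.round(r[1],1))
    w=j[near&(b>120)&(abs(j[:,2]-18)<3)&(abs(j[:,1]-1)<15)];print('plate top n',len(w),'x',np.percentile(w[:,0],[1,99]).round(1),'z by x',[(k,np.median(w[abs(w[:,0]-k)<8,2]).round(1)) for k in(-100,-45,10) if (abs(w[:,0]-k)<8).any()])
    for lo,hi,t in((40,47,'head'),(51,60,'fin')):
        h=j[near&(j[:,2]>lo)&(j[:,2]<hi)];print(t,len(h),np.median(h,0).round(1))
E
```

```text
plate: ox,oy,oz [-16.4  -0.   12.6] ypr [0.1 0.  0. ] F jig [4.1 0.1 4.1]
time: 22.75
position: [0.5255, 0.0645, 0.1579]
tool_rot: [-0.338, -3.121, -0.002]
ft_force: [0.4, -0.7, 0.4]
grip_width: 0.458
grip_force: 0.0
time: 23.12
position: [0.5461, 0.165, 0.1571]
tool_rot: [-0.327, -3.121, -0.002]
ft_force: [0.6, -0.7, 0.3]
grip_width: 0.461
grip_force: 0.0
plate: ox,oy,oz [-18.8 324.8 142.2] ypr [0.4 0.2 0.1] F jig [ 0.8 -0.5  0.3]
top slab [-34.7  -1.6] [162.  86.]
plate top n 199 x [-114.6    3.6] z by x [(-100, np.float64(17.7)), (-45, np.float64(17.8)), (10, np.float64(17.3))]
head 58 [-4.7 -1.7 43.1]
fin 31 [-91.8  -1.5  56.3]
scene slab [-32.9   1.7] [ 89.7 164.7]
plate top n 107 x [-109.8    9.4] z by x [(-100, np.float64(17.6)), (-45, np.float64(17.4)), (10, np.float64(17.7))]
head 54 [-9.6  3.4 42.7]
fin 21 [-90.7   2.5  53.5]
```

View pics/l4.png

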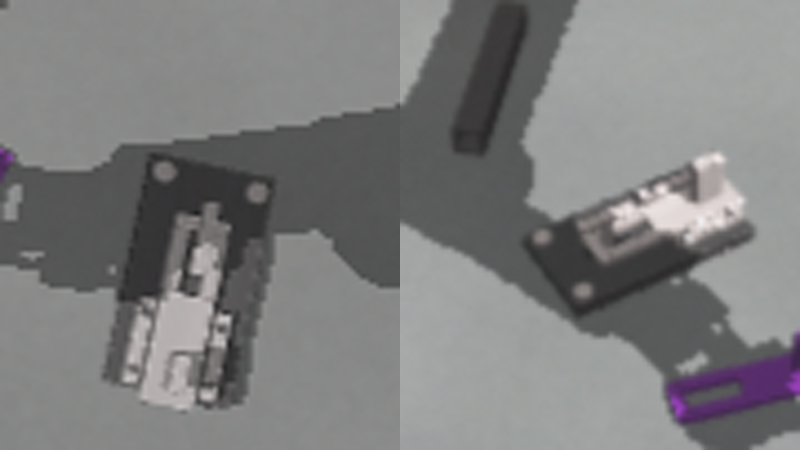

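The plate lies flat between the bars (top z about 18 mm). The head spans the eye, the fin is at jig x≈-92 as expected when drawn back, and the robot is clear of everything.

```bash
python3 -c "
from bench import ctrl
print(ctrl.close_job())"
```

```text
the job is handed in; nothing more can be done
None
```

The latch plate is on the stud, flat between the guide bars and drawn back; I held a 9–11 N pull on the fin for over a second, released it with the arm clear, and handed the job in at about 23 s (no verdict was returned).

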